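Twist the toothbrush tumbler home in its canted suction holder

ROBOT

A 6-joint arm with a two-finger parallel gripper is mounted at the origin on the work surface. World frame = base frame: x ahead of the robot, y to its left, z up, the work surface at z = 0. Lengths are in m, angles in rad, forces in N, time in s.
With the tool pointing down it reaches from about 0.3 to 0.75 m from the base axis. Payload 8.5 kg.
Tool frame: the origin (TCP) lies between the finger pads; the fingertips stand 17 mm ahead of it and the grasp point (between the pads) lies 2 mm behind it; z points along the fingers, y is the direction in which the jaws open and shut (so a half turn about z gives the same grasp; the last joint's range is limited). The gripper opens to 88 mm and grips with 3 to 60 N. Pads are 18 mm wide; open, the fingers measure 123 mm over their backs; the gripper's body (75 mm by 187 mm) begins 45 mm behind the grasp point.
Start: joints at [-0.215, 0.381, 1.297, -0, 1.464, -0.215], TCP at [0.55, 0, 0.256] pointing down, gripper open.
Joint ranges: [-3.11, 3.11], [-0.89, 2.33], [0.22, 2.48], [-1.42, 4.56], [0.17, 2.85], [-2.88, 2.88]. Speed limits (rad/s): [2.39, 2.39, 3.14, 3.14, 3.14, 3.14].

INTERFACE

Orientations are given as a rotation vector (axis times angle).
In Python, from bench import * gives the robot as it stands. The module is installed in compiled form; this text tells all that it offers.
- The arm moves only by the tool move_arm, never from a script. Its argument "series" is a list of rows, each an object with "gripper": the gripper's target within -1 to 1 (fully open at 1, half-way at 0, shut at -1); "delta_pos": the shift along the world's x, y, z in mm, a list of three; "twist": the turn about the world's z in degrees. In form: [{"gripper": gripper, "delta_pos": [tx, ty, tz], "twist": twist}, ...]. A call has 1 to 10 rows; each row is the pose to reach, as a shift and turn from the pose commanded when the call began; what a row does not reach only later rows make up. A row lasts 1/12 s, in which the tool goes at most 41.7 mm and 7.16 degrees, less where a joint would pass 70% of its speed; a pose out of reach is approached as far as the arm can. A call with a gripper value outside its range is refused whole. The fingers move at their own pace and stop on an object; "squeeze" is the grip in N (left out, the last holds). Time passes only in rows, so rows that repeat a pose let the fingers close. It gives the time, the measured TCP pose, the force and the opening at its end, in the units of the state.
- get_state(): the state, without advancing time (a new reading comes with each control period).
- snapshot(name): name is "scene" or "side" or "wrist"; returns a dict with "image" (400x640x3 uint8, red, green, blue), "range_z" (400x640 float32, m along the optical axis (not along the pixel's ray), 0 where there is no reading), "fx", "fy", "cx", "cy" (pixels), "k1" (the pictures are not rectified: a ray, as slopes to the right and down, at radius r is drawn at 1 + k1 r^2 times it, then the intrinsics apply), "R" (3x3) and "t" (3): a world point X has camera coordinates R X + t. Camera axes: x right, y down, z forward; pixel columns grow to the right and rows downward; lengths in m; the calibration is good to about 2 mm. A picture is of the moment at which its call begins.
- hand_in(): hands the job in, once; it reports no verdict.
Trained networks look in the newest picture that a camera, given by its name, has taken for a name from the list of things; names that differ only in an ending like _2 or _b are one class to them, and where a whole thing is asked for, a point or a joint stands for the part that bears it (a point fixed in the world has none). Each returns a list of dicts, best first, with "score" (0 to 1); they miss things now and then, are a little off and sometimes report something else, mostly with a low value. They report only what shows in the picture. A call takes as long as a camera call. They do not tell look-alikes from the thing itself.
- cut_out(query, camera): "mask" (400x640 bool, what is visible of it) and "box" ([centre column, centre row, width, height] in pixels, round what is visible of it).
The state is a dict: "time": time; "joint_positions": joint angles; "joint_vel": joint speeds; "effort": joint torques, N m; "position": TCP position; "eef_rot": TCP orientation; "ft_force": force on the tool from outside, world axes, zero at the start; "wrist_torque": the same for the moment, N m; "finger_gap": finger opening in m.
Only numpy, scipy, OpenCV 4.12 (cv2) and the standard library are available. Lean on these libraries where they do the work, as an engineer would, in place of code of your own. Each camera call takes 0.05 s, during which the arm holds its last target.

TASK

Put the white ceramic toothbrush tumbler back into its slanting suction-foot holder on the glass shelf: twist it down through the snug rubber grips until it sits fully home on the holder's floor, then let go. Leave the other toiletries where they are.

Things in the scene. Friction and masses are not known exactly. Their poses are not given: they have to be found in the camera images.
- tumbler_center (a point): Centre of the tumbler, half-way up its axis: a straight round open cup of white ceramic, 62 mm diameter, 110 mm high, walls 4 mm, 0.18 to 0.34 kg, a thin blue band near the rim, a rounded foot. z points from foot to rim. It starts upright on the glass. Its lowest 42 mm go into the holder, so grip it across its diameter in the upper half, 75 to 90 mm above the foot.
- tumbler_foot (a point): Centre of the underside of the tumbler, 55 mm below its centre along its axis; same axes.
- dock: The holder's white suction foot, 92 mm diameter, on a black sucker stuck to the glass (it does not move), with a blue locking lever at the back. Origin at the centre of its underside, z up. A short chrome neck carries the sleeve, which leans 25 degrees from vertical towards the foot's -x: towards the robot, up to 0.4 rad to either side.
- sleeve_floor (a point): Centre of the holder's inner floor, on which the tumbler's foot must rest, 58 mm above the glass. z points up the sleeve's axis, out of the mouth (25 degrees from vertical). The sleeve is grey plastic, 46 mm tall, bore 67 mm, with four small bulges outside.
- sleeve: Same axes as sleeve_floor, origin 4 mm below it. Four sprung rubber grips in the bore, 6 to 35 mm above the floor, narrow it to 60.6 mm and yield outwards to let the 62 mm tumbler pass. Pushed straight down this takes 20 to 40 N, more when faster; while the tumbler is turned about its axis (one way or to and fro) 8 to 15 N will do. A grip of 25 N or more on the tumbler holds.
- sleeve_mouth (a point): Centre of the sleeve's mouth, 42 mm above its floor along the axis; same axes. The mouth is flared as a lead-in to 76 mm inside, 84 mm outside. It lies about 146 mm above the table.
- caddy: Bystander: round pale green plastic caddy with a hinged cream lid (shut), 110 mm diameter, 82 mm tall. Origin at the centre of its underside.
- steel_mirror: Bystander: steel hand mirror lying flat near the front edge of the glass, 212 mm long, 90 mm wide, 6 mm thick. Origin near its middle, on the underside; its length runs along y.
- hair_clip: Bystander: blue plastic hair clip, 70 x 38 x 41 mm. Origin at the centre of its underside.
- nail_brush: Bystander: wooden nail brush, 70 x 38 x 28 mm. Origin at the centre of its underside.
- shampoo: Bystander: amber shampoo bottle at the back corner of the glass, 56 mm diameter, 150 mm tall. Origin at the centre of its underside.
- pump_bottle: Bystander: white pump bottle on the tiles to the right, 72 mm diameter, 200 mm tall. Origin at the centre of its underside.
- soap: Bystander: bar of soap lying in a white dish on the tiles to the left, 55 x 85 x 26 mm. Origin at the centre of its underside.
- shelf_top (a point): A point on the top of the transparent corner shelf, near its middle: a quarter round of glass 8 mm thick on chrome feet, its top 50 mm above the table; fixed.
Not all that is in view belongs to the job. What is shaped like the part that bears tumbler_center but purple is not meant.

How it is judged:
On the way:
1. the tumbler, in line with the sleeve and its foot between the grips but not yet on the floor, is being turned about its axis (faster than 0.12 rad/s for 0.3 s) (z of tumbler_foot in the frame of sleeve_floor between 0.004 and 0.036 m and angle between the z axis of tumbler_foot and the z axis of sleeve_floor, either way round below 0.12 rad and distance between tumbler_foot and sleeve_floor below 0.04 m and angular speed of tumbler above 0.12 rad/s), for 0.3 s.
At the end, for the whole second after the job is handed in: The tumbler's foot rests on the floor of the sleeve: no more than 3 mm above it and 6 mm from its centre, its axis within 0.08 rad of the sleeve's, released and at rest (z of tumbler_foot in the frame of sleeve_floor below 0.003 m and distance between tumbler_foot and sleeve_floor below 0.006 m and angle between the z axis of tumbler_foot and the z axis of sleeve_floor, either way round below 0.08 rad and linear speed of tumbler below 0.02 m/s); the robot touches nothing.
It fails at once if a bystander is moved more than 30 mm (distance of any of caddy, steel_mirror, hair_clip, nail_brush, shampoo, pump_bottle, soap from where it was at the start of the episode above 0.03 m).
It also fails if it takes over 48 s, if anything falls off the work surface, if the arm or the gripper's body presses on something with over 40 N, if the wrist force passes 120 N, or if a joint passes its speed limit or range.

## Working session

There is one attempt and no reset: what is moved stays moved. The work goes in short steps, Python scripts to look and compute and a tool call to move; the robot and the scene stay as the last step left them, time stands still between calls to the robot, and variables do not carry over. Pictures are saved under pics/ and viewed, and the job is handed in when it is done.

Besides the shell and the picture viewer there is one more tool, called as name(argument=value, ...), one argument or row to a line, values as JSON. move_arm: Moves the arm, as the interface text tells. Its arguments: {"type":"object","properties":{"series":{"type":"array"},"squeeze":{"type":"number"}},"required":["series"]}

```bash
mkdir -p pics; python3 - <<'E'
from bench import *
import cv2,numpy as np
print(get_state())
for n in ["scene","side","wrist"]:
    s=snapshot(n); cv2.imwrite(f"pics/{n}0.png",s["image"][:,:,::-1]); np.savez(f"{n}0.npz",**s)
    print(n,s["fx"],s["cx"],s["cy"],s["k1"],np.round(-s["R"].T@s["t"],3),np.round(s["R"][2],2))
    for q in ["tumbler_center","dock","sleeve","caddy","shampoo","pump_bottle","hair_clip","nail_brush"]:
        print(q,[(round(d["score"],2),np.round(d["box"]).astype(int).tolist()) for d in cut_out(q,n)[:3]])
E
```

```text
{'time': 0.0, 'joint_positions': array([-2.15290882e-01,  3.81204214e-01,  1.29825246e+00, -1.19066639e-05,
        1.46361202e+00, -2.15309893e-01]), 'joint_vel': array([ 1.14001158e-04,  1.42693938e-03, -1.25915359e-05, -6.20909725e-04,
       -1.41924721e-04,  4.35744190e-04]), 'effort': array([-6.18006070e-04, -4.37936819e+01, -2.24552107e+01,  7.13253510e-02,
        3.52583989e-02, -8.49877097e-05]), 'position': array([5.49742130e-01, 5.62464582e-05, 2.55136145e-01]), 'eef_rot': array([-2.22054462e+00, -2.22058968e+00,  1.26651940e-03]), 'ft_force': array([0.5564569 , 0.17633907, 0.26297887]), 'wrist_torque': array([-0.00361136, -0.0405768 , -0.04290951]), 'finger_gap': 0.0879768551379608}
scene 488.2448325205235 324.2984230702502 200.85706001162487 -0.10212786110891427 [1.343 0.84  0.794] [-0.58 -0.62 -0.53]
tumbler_center [(0.87, [401, 214, 28, 43]), (0.65, [314, 205, 20, 48])]
dock [(0.93, [260, 182, 30, 43]), (0.63, [259, 173, 32, 22]), (0.55, [292, 226, 248, 121])]
sleeve [(0.67, [259, 172, 32, 23])]
caddy [(0.74, [355, 238, 50, 51])]
shampoo [(0.89, [245, 219, 29, 62]), (
[... 558 characters left out ...]
dy [(0.65, [300, 170, 29, 39])]
shampoo [(0.65, [381, 174, 19, 43])]
pump_bottle [(0.73, [324, 193, 23, 41]), (0.56, [362, 370, 40, 61])]
hair_clip [(0.57, [345, 165, 22, 17])]
nail_brush [(0.72, [406, 208, 22, 16])]
wrist 286.36514568210225 318.704943045867 200.3224761147321 -0.015430994362597364 [0.55  0.071 0.384] [ 0.   -0.27 -0.96]
tumbler_center [(0.96, [169, 33, 112, 65]), (0.72, [392, 174, 87, 81]), (0.58, [298, 203, 78, 162])]
dock [(0.91, [392, 331, 88, 31])]
sleeve [(0.8, [395, 332, 80, 31])]
caddy [(0.78, [413, 28, 135, 56])]
shampoo [(0.69, [566, 217, 142, 84])]
pump_bottle [(0.22, [395, 328, 82, 31])]
hair_clip [(0.57, [535, 57, 77, 66])]
nail_brush [(0.73, [480, 273, 17, 20])]
```

View pics/scene0.png

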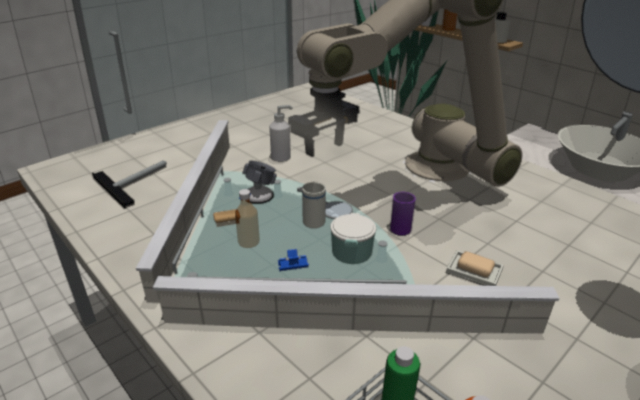

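View pics/side0.png

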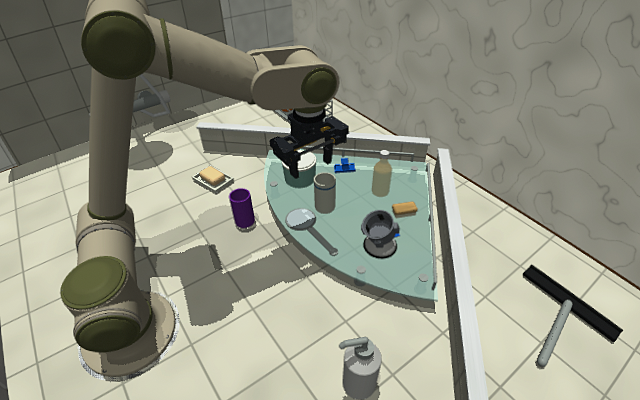

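View pics/wrist0.png

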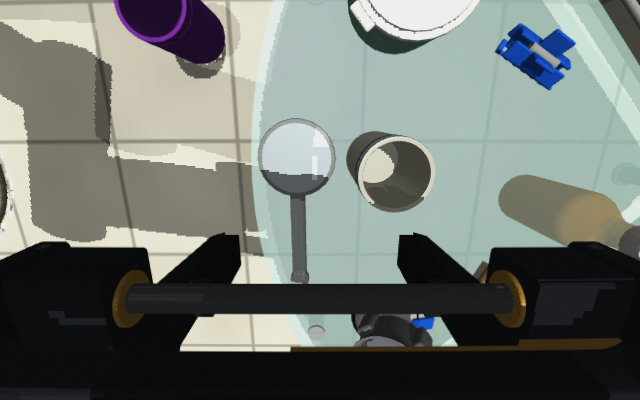

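Candidates for the tumbler are the white cup (scene 314,205; side 325,193; wrist 392,174), the purple cup (scene 401,214; side 241,208; wrist 169,33), and the white pump bottle (scene 280,140; side 362,370). I choose the white cup standing on the glass. Next I check it in a crop and localise it and the sleeve.

```bash
cat > h.py <<'E'
import numpy as np,cv2
def cloud(s,mask=None):
    z=s["range_z"]; m=z>0
    if mask is not None: m&=mask
    v,u=np.nonzero(m)
    K=np.array([[s["fx"],0,s["cx"]],[0,s["fy"],s["cy"]],[0,0,1]],float)
    p=cv2.undistortPoints(np.stack([u,v],1).astype(np.float64)[:,None],K,np.array([float(s["k1"]),0,0,0]))[:,0]
    zz=z[v,u][:,None]
    P=np.hstack([p*zz,zz])
    return (P-s["t"])@s["R"], np.stack([u,v],1)
def proj(s,X):
    c=np.asarray(X)@s["R"].T+s["t"]; p=c[:,:2]/c[:,2:]
    p=p*(1+s["k1"]*(p**2).sum(1,keepdims=True))
    return p*[s["fx"],s["fy"]]+[s["cx"],s["cy"]]
E
python3 - <<'E'
import numpy as np,cv2
from h import *
ims=[]
for n,(u,v,w) in dict(scene=(314,205,45),side=(325,193,45),wrist=(392,174,70)).items():
    s=dict(np.load(f"{n}0.npz")); im=s["image"]
    ims.append(cv2.resize(im[v-w:v+w,u-w:u+w],(260,260),interpolation=cv2.INTER_NEAREST))
for n,(u,v,w) in dict(scene=(260,182,35),side=(380,232,35),wrist=(392,325,70)).items():
    s=dict(np.load(f"{n}0.npz")); im=s["image"]
    ims.append(cv2.resize(im[v-w:v+w,u-w:u+w],(260,260),interpolation=cv2.INTER_NEAREST))
cv2.imwrite("pics/crops.png",np.vstack([np.hstack(ims[:3]),np.hstack(ims[3:])])[:,:,::-1])
for n in ["scene","side","wrist"]:
    s=dict(np.load(f"{n}0.npz"))
    boxes=dict(scene=dict(t=(314,205,30,56),d=(260,182,40,50)),side=dict(t=(325,193,34,56),d=(379,235,44,54)),wrist=dict(t=(392,174,100,90),d=(392,331,90,35)))[n]
    for k,(u,v,w,h) in boxes.items():
        m=np.zeros((400,640),bool); m[max(0,v-h//2):v+h//2,u-w//2:u+w//2]=1
        P,_=cloud(s,m); P=P[(P[:,2]>.06)&(P[:,2]<.25)]
        print(n,k,len(P),np.round(np.percentile(P,[2,25,50,75,98],axis=0),3).tolist())
    # glass
    P,_=cloud(s); 
    q=P[(abs(P[:,0]-.55)<.1)&(abs(P[:,1])<.1)&(P[:,2]<.08)]
    print(n,"glass z",np.histogram(q[:,2],bins=np.arange(-.02,.08,.01))[0])
E
```

```text
scene t 983 [[0.586, -0.001, 0.063], [0.608, 0.023, 0.094], [0.627, 0.044, 0.126], [0.639, 0.054, 0.147], [0.644, 0.06, 0.161]]
scene d 1135 [[0.593, -0.219, 0.063], [0.63, -0.182, 0.084], [0.653, -0.159, 0.129], [0.668, -0.148, 0.148], [0.807, -0.007, 0.2]]
scene glass z [  0   0   0   0   0   0 359 936  78]
side t 989 [[0.582, -0.005, 0.062], [0.591, 0.001, 0.089], [0.612, 0.019, 0.12], [0.633, 0.052, 0.144], [0.753, 0.144, 0.162]]
side d 1379 [[0.592, -0.225, 0.063], [0.615, -0.214, 0.077], [0.635, -0.185, 0.115], [0.651, -0.163, 0.132], [0.756, -0.134, 0.159]]
side glass z [   0  283  523    0    0    0  614 2062   65]
wrist t 5452 [[0.581, 0.001, 0.06], [0.603, 0.008, 0.081], [0.622, 0.024, 0.125], [0.634, 0.04, 0.154], [0.639, 0.058, 0.16]]
wrist d 2333 [[0.595, -0.192, 0.065], [0.613, -0.166, 0.103], [0.632, -0.149, 0.12], [0.653, -0.147, 0.131], [0.696, -0.143, 0.146]]
wrist glass z [    0  1007   134     0     0     0 13473  7482  1125]
```

View pics/crops.png

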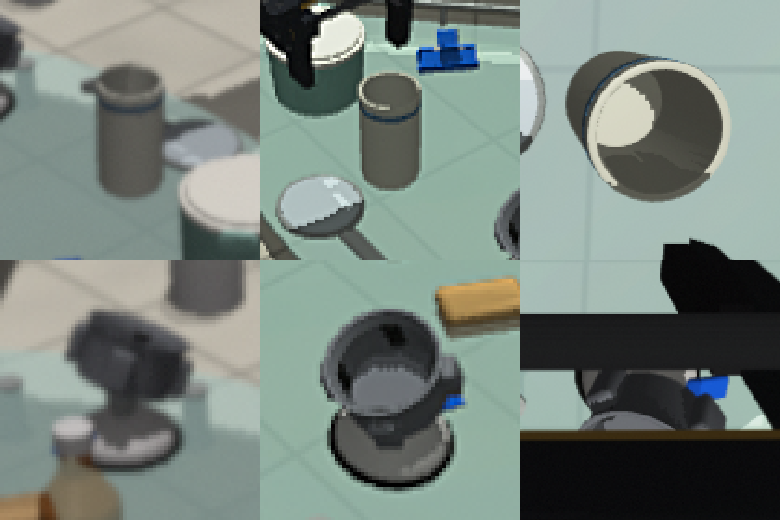

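move_arm(
  series=[
    {"gripper":1,"delta_pos":[0,-40,30],"twist":7},
    {"gripper":1,"delta_pos":[0,-80,50],"twist":14},
    {"gripper":1,"delta_pos":[0,-110,60],"twist":21},
    {"gripper":1,"delta_pos":[0,-140,60],"twist":28},
    {"gripper":1,"delta_pos":[0,-160,60],"twist":35},
    {"gripper":1,"delta_pos":[0,-170,60],"twist":42},
    {"gripper":1,"delta_pos":[0,-170,60],"twist":49},
    {"gripper":1,"delta_pos":[0,-170,60],"twist":56},
    {"gripper":1,"delta_pos":[0,-170,60],"twist":63},
    {"gripper":1,"delta_pos":[0,-170,60],"twist":70},
  ],
)

```text
time: 2.18
position: [0.5499, -0.1701, 0.3157]
eef_rot: [-0.537, -3.095, -0.0]
ft_force: [-0.6, 0.1, 0.2]
finger_gap: 0.0883
```

move_arm(
  series=[
    {"gripper":1,"delta_pos":[0,0,0],"twist":7},
    {"gripper":1,"delta_pos":[0,0,0],"twist":14},
    {"gripper":1,"delta_pos":[0,0,0],"twist":20},
    {"gripper":1,"delta_pos":[0,0,0],"twist":20},
    {"gripper":1,"delta_pos":[0,0,0],"twist":20},
  ],
)

```text
time: 2.6
position: [0.55, -0.17, 0.3157]
eef_rot: [-0.005, -3.142, -0.0]
ft_force: [-0.2, 0.6, -0.6]
finger_gap: 0.0877
```

```bash
python3 - <<'E'
from bench import *
import cv2,numpy as np
st=get_state();print(st["time"],st["position"],st["eef_rot"],st["joint_positions"])
for n in ["scene","side","wrist"]:
    s=snapshot(n); cv2.imwrite(f"pics/{n}1.png",s["image"][:,:,::-1]); 
    r=cut_out("sleeve",n); r2=cut_out("tumbler_center",n); r3=cut_out("dock",n)
    for i,d in enumerate(r): s[f"m{i}"]=d["mask"]
    print(n,*[[(round(d["score"],2),np.round(d["box"]).astype(int).tolist()) for d in q] for q in (r,r2,r3)])
    np.savez(f"{n}1.npz",**s)
E
```

```text
2.6 [ 0.54998611 -0.16998132  0.31572781] [-5.04095657e-03 -3.14155355e+00 -7.89228029e-05] [-5.05323400e-01  3.94013152e-01  1.10407237e+00  2.71555402e-05
  1.64356209e+00 -2.07290854e+00]
scene [(0.84, [260, 173, 34, 23])] [(0.74, [259, 174, 27, 28]), (0.6, [313, 207, 24, 46]), (0.55, [403, 215, 22, 40])] [(0.68, [259, 183, 34, 46]), (0.56, [354, 238, 49, 53])]
side [(0.9, [380, 229, 40, 38]), (0.16, [405, 211, 24, 19])] [(0.67, [325, 194, 21, 45]), (0.63, [314, 231, 53, 48])] [(0.85, [380, 235, 36, 48])]
wrist [(0.55, [306, 250, 72, 72])] [(0.91, [482, 234, 90, 73]), (0.62, [586, 55, 108, 73])] [(0.74, [305, 245, 75, 79])]
```

View pics/wrist1.png

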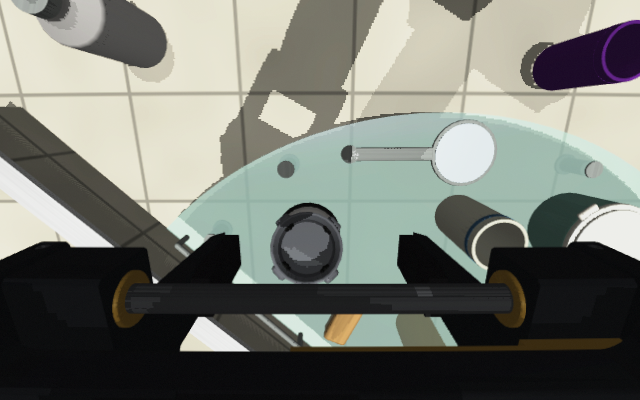

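```bash
cat > fit.py <<'E'
import numpy as np,cv2
from h import *
from scipy.optimize import least_squares
b=np.radians(25)
def axis(psi): return np.array([-np.sin(b)*np.cos(psi),-np.sin(b)*np.sin(psi),np.cos(b)])
def seg(s,r,s0,r0,s1,r1):
    d=np.array([s1-s0,r1-r0]); t=np.clip(((s-s0)*d[0]+(r-r0)*d[1])/(d@d),0,1)
    return np.hypot(s-s0-t*d[0],r-r0-t*d[1])
def res(p,P):
    x,y,psi,ro,dz=p; a=axis(psi); D=P-[x,y,.108+dz]; s=D@a; r=np.linalg.norm(D-s[:,None]*a,axis=1)
    q=[seg(s,r,0,0,0,.0335),seg(s,r,0,.0335,.036,.0335),seg(s,r,.036,.0335,.042,.038),seg(s,r,.042,.038,.042,.042),
       seg(s,r,.042,.042,.036,ro),seg(s,r,.036,ro,-.004,ro),seg(s,r,-.004,ro,-.004,0)]
    return np.min(q,axis=0)
C=[]
for n,f in [("scene",1),("side",1),("wrist",1),("side",0)]:
    s=dict(np.load(f"{n}{f}.npz"))
    s1=dict(np.load(f"{n}1.npz"))
    m=cv2.erode(s1["m0"].astype(np.uint8),np.ones((3,3)))>0
    P,_=cloud(s,m); P=P[(P[:,2]>.095)&(P[:,2]<.18)&(np.hypot(P[:,0]-.635,P[:,1]+.17)<.1)]
    C.append((n,P))
def fit(P):
    best=None
    for psi in (-.5,-.2,.1,.4):
        c=np.median(P,axis=0)
        o=least_squares(res,[c[0],c[1],psi,.037,0],args=(P,),loss="soft_l1",f_scale=.002)
        if best is None or o.cost<best.cost: best=o
    return best
for n,P in C+[("all",np.vstack([P for _,P in C[:3]])),]:
    o=fit(P); print(n,len(P),np.round(o.x,4),"med res",np.round(np.median(res(o.x,P)),4),np.round(np.percentile(res(o.x,P),90),4))
# tumbler
for n,f,bx in [("scene",0,(314,205,34,56)),("side",0,(325,193,38,56)),("wrist",0,(392,174,110,96)),("wrist",1,(482,234,110,90))]:
    s=dict(np.load(f"{n}{f}.npz")); u,v,w,h=bx
    m=np.zeros((400,640),bool); m[v-h//2:v+h//2,u-w//2:u+w//2]=1
    P,_=cloud(s,m); P=P[(P[:,2]>.075)&(P[:,2]<.152)&(np.hypot(P[:,0]-.612,P[:,1]-.03)<.06)]
    def rt(p): 
        r=np.hypot(P[:,0]-p[0],P[:,1]-p[1]); return np.minimum(abs(r-.031),abs(r-.027))
    o=least_squares(rt,[.612,.03],loss="soft_l1",f_scale=.002); print(n,f,len(P),np.round(o.x,4),np.median(rt(o.x)))
E
python3 fit.py
```

```text
scene 534 [ 0.6427 -0.1801  0.2052  0.0401  0.0024] med res 0.0015 0.0032
side 881 [ 0.6352 -0.1922 -0.2142  0.0393  0.0021] med res 0.0012 0.0025
wrist 4058 [ 0.6382 -0.1848 -0.0702  0.0442 -0.0014] med res 0.0005 0.0014
side 886 [ 6.373e-01 -1.915e-01 -1.552e-01  3.870e-02  5.000e-04] med res 0.0011 0.0024
all 5473 [ 0.6385 -0.1849 -0.0685  0.0436 -0.0011] med res 0.0007 0.0026
scene 0 707 [0.6136 0.0282] 0.0009495453354479572
side 0 567 [0.6133 0.0263] 0.0007430495189883202
wrist 0 2745 [0.6118 0.0278] 0.0001170965109828434
wrist 1 2843 [0.612  0.0282] 0.0003091992465509494
```

```bash
cat > ov.py <<'E'
import sys
from fit import *
p=[float(x) for x in sys.argv[1:4]]; f=sys.argv[4]; out=sys.argv[5]
a=axis(p[2]); e1=np.cross(a,[0,1,0]);e1/=np.linalg.norm(e1);e2=np.cross(a,e1)
t=np.linspace(0,2*np.pi,240)[:,None]; ims=[]
for n,(u,v,w) in dict(scene=(260,178,26),side=(380,230,26),wrist=(306,250,48)).items():
    s=dict(np.load(f"{n}{f}.npz")); im=s["image"]; k=390//(2*w)
    c=cv2.resize(im[v-w:v+w,u-w:u+w],None,fx=k,fy=k,interpolation=cv2.INTER_NEAREST).copy()
    raw=c.copy()
    for h,r,col in [(0,.0335,(0,255,0)),(.042,.038,(255,0,0)),(.042,.042,(255,255,0))]:
        X=np.array([p[0],p[1],.108])+a*h+r*(np.cos(t)*e1+np.sin(t)*e2)
        q=(proj(s,X)-[u-w,v-w]+.5)*k
        cv2.polylines(c,[q.astype(np.int32)],True,col,1)
    ims.append(cv2.resize(np.vstack([raw,c]),(260,520)))
cv2.imwrite(out,np.hstack(ims)[:,:,::-1])
E
python3 ov.py .6382 -.1848 -.07 1 pics/ov1.png >/dev/null
```

```text
(no output)
```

View pics/ov1.png

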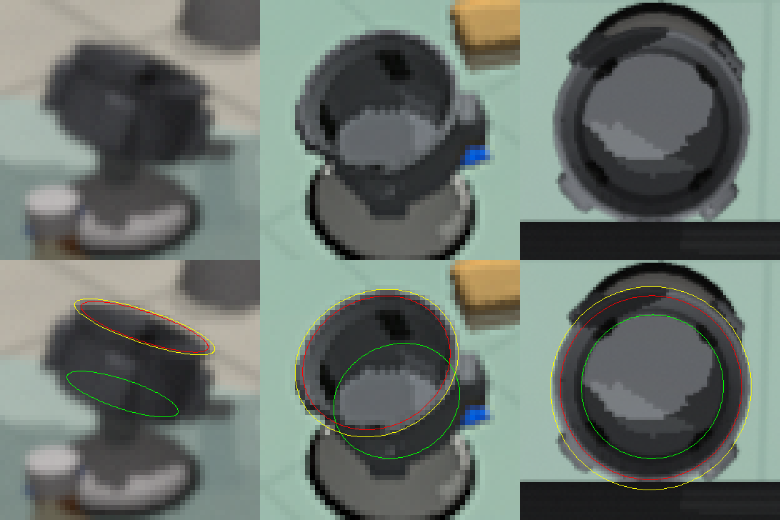

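```bash
cat > dock.py <<'E'
from fit import *
print("----")
for n,f,(u,v,w,h) in [("side",1,(390,235,60,70)),("scene",1,(260,190,60,60)),("wrist",0,(392,320,120,60)),("wrist",1,(306,240,110,110))]:
    s=dict(np.load(f"{n}{f}.npz")); m=np.zeros((400,640),bool); m[v-h//2:v+h//2,u-w//2:u+w//2]=1
    hsv=cv2.cvtColor(s["image"],cv2.COLOR_RGB2HSV)
    bl=m&(hsv[...,0]>100)&(hsv[...,0]<125)&(hsv[...,1]>150)
    P,_=cloud(s,bl); 
    if len(P): print(n,f,"lever",len(P),np.round(np.median(P,0),4),np.round(P.min(0),3),np.round(P.max(0),3))
    P,_=cloud(s,m); P=P[(P[:,2]>.054)&(P[:,2]<.085)&(np.hypot(P[:,0]-.638,P[:,1]+.185)<.06)]
    def rt(p): 
        r=np.hypot(P[:,0]-p[0],P[:,1]-p[1]); return np.maximum(r-.046,0)
    print(len(P),np.round(np.percentile(P,[0,2,98,100],axis=0),3).tolist())
    # black sucker / foot edge
    r=np.hypot(P[:,0]-.638,P[:,1]+.185)
    for a in range(-180,180,30):
        th=np.degrees(np.arctan2(P[:,1]+.185,P[:,0]-.638)); q=r[(th>=a)&(th<a+30)]
        if len(q)>5: print(a,len(q),round(np.percentile(q,97),4),end="; ")
    print()
E
python3 dock.py | sed '1,/----/d'
```

```text
side 1 lever 15 [ 0.686  -0.1989  0.0718] [ 0.649 -0.225  0.066] [ 0.699 -0.192  0.126]
441 [[0.593, -0.243, 0.054], [0.598, -0.232, 0.054], [0.686, -0.154, 0.076], [0.697, -0.143, 0.08]]
-180 67 0.0436; -150 76 0.047; -120 81 0.0507; -90 70 0.0518; -60 37 0.0463; -30 18 0.0593; 90 7 0.0433; 120 31 0.0405; 150 54 0.0418; Traceback (most recent call last):
  File "dock.py", line 7, in <module>
    P,_=cloud(s,bl);
        ~~~~~^^^^^^
  File "h.py", line 7, in cloud
    p=cv2.undistortPoints(np.stack([u,v],1).astype(np.float64)[:,None],K,np.array([float(s["k1"]),0,0,0]))[:,0]
      ~~~~~~~~~~~~~~~~~~~^^^^^^^^^^^^^^^^^^^^^^^^^^^^^^^^^^^^^^^^^^^^^^^^^^^^^^^^^^^^^^^^^^^^^^^^^^^^^^^^^
cv2.error: OpenCV(4.12.0) /io/opencv/modules/calib3d/src/undistort.dispatch.cpp:347: error: (-215:Assertion failed) CV_IS_MAT(_src) && CV_IS_MAT(_dst) && (_src->rows == 1 || _src->cols == 1) && (_dst->rows == 1 || _dst->cols == 1) && _src->cols + _src->rows - 1 == _dst->rows + _dst->cols - 1 && (CV_MAT_TYPE(_src->type) == CV_32FC2 || CV_MAT_TYPE(_src->type) == CV_64FC2) && (CV_MAT_TYPE(_dst->type) == CV_32FC2 || CV_MAT_TYPE(_dst->type) == CV_64FC2) in function 'cvUndistortPointsInternal'
```

```bash
sed -i 's/P,_=cloud(s,bl); $/P=cloud(s,bl)[0] if (bl\&(s["range_z"]>0)).any() else []/' dock.py; python3 dock.py | sed '1,/----/d'
```

```text
side 1 lever 15 [ 0.686  -0.1989  0.0718] [ 0.649 -0.225  0.066] [ 0.699 -0.192  0.126]
441 [[0.593, -0.243, 0.054], [0.598, -0.232, 0.054], [0.686, -0.154, 0.076], [0.697, -0.143, 0.08]]
-180 67 0.0436; -150 76 0.047; -120 81 0.0507; -90 70 0.0518; -60 37 0.0463; -30 18 0.0593; 90 7 0.0433; 120 31 0.0405; 150 54 0.0418; 
355 [[0.598, -0.217, 0.054], [0.607, -0.205, 0.055], [0.679, -0.141, 0.082], [0.683, -0.129, 0.085]]
-180 6 0.0372; -60 12 0.0316; -30 17 0.0306; 0 61 0.0464; 30 79 0.0502; 60 72 0.0465; 90 55 0.0451; 120 31 0.0413; 150 17 0.0401; 
wrist 0 lever 209 [ 0.6877 -0.1832  0.0682] [ 0.655 -0.196  0.064] [ 0.701 -0.147  0.122]
416 [[0.595, -0.211, 0.054], [0.596, -0.201, 0.054], [0.697, -0.166, 0.076], [0.698, -0.165, 0.077]]
-180 57 0.0435; -30 64 0.0592; 0 186 0.058; 30 34 0.0294; 60 12 0.0221; 90 9 0.0211; 150 51 0.0423; 
342 [[0.594, -0.217, 0.054], [0.595, -0.213, 0.054], [0.613, -0.15, 0.065], [0.637, -0.14, 0.067]]
-180 106 0.0438; -150 41 0.0437; 120 76 0.0443; 150 116 0.044;
```

move_arm(
  series=[
    {"gripper":1,"delta_pos":[30,-10,-20],"twist":0},
    {"gripper":1,"delta_pos":[60,-15,-40],"twist":0},
    {"gripper":1,"delta_pos":[70,-15,-40],"twist":0},
    {"gripper":1,"delta_pos":[70,-15,-40],"twist":0},
    {"gripper":1,"delta_pos":[70,-15,-40],"twist":0},
  ],
)

```text
time: 3.62
position: [0.62, -0.185, 0.2756]
eef_rot: [0.0, -3.141, -0.0]
ft_force: [-0.4, -0.0, -0.3]
finger_gap: 0.0882
```

```bash
python3 - <<'E'
from bench import *
import cv2,numpy as np
s=snapshot("wrist"); cv2.imwrite("pics/wrist2.png",s["image"][:,:,::-1]); 
r=cut_out("sleeve","wrist")
for i,d in enumerate(r): s[f"m{i}"]=d["mask"]; print(d["score"],d["box"])
np.savez("wrist2.npz",**s)
E
```

```text
0.78 [321.1, 200.1, 87.1, 90.4]
```

View pics/wrist2.png

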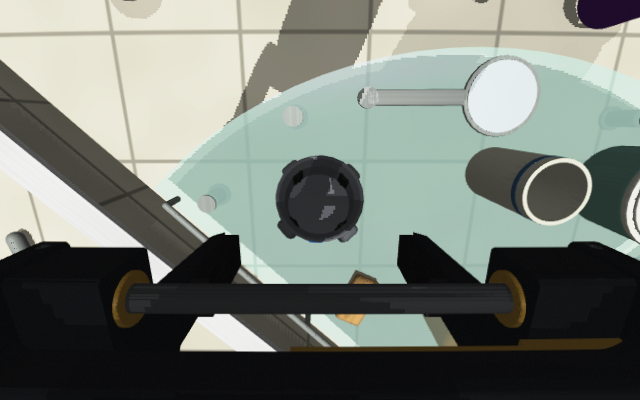

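```bash
cat > fit2.py <<'E'
from fit import *
print("----")
s=dict(np.load("wrist2.npz")); P,uv=cloud(s,s["m0"]); k=(P[:,2]>.095)&(P[:,2]<.18)&(np.hypot(P[:,0]-.63,P[:,1]+.185)<.07); P=P[k]
o=fit(P); print(len(P),np.round(o.x,4),np.round(np.percentile(res(o.x,P),[50,90]),4))
o3=least_squares(lambda p:res([p[0],p[1],p[2],.042,0],P),o.x[:3],loss="soft_l1",f_scale=.001);print("dz=0",np.round(o3.x,4))
# floor plane
a=axis(o.x[2]); D=P-[o.x[0],o.x[1],.108+o.x[4]]; h=D@a; r=np.linalg.norm(D-h[:,None]*a,axis=1)
for nm,q in [("floor",P[(abs(h)<.003)&(r<.028)]),("rim",P[(abs(h-.042)<.003)&(r>.0365)&(r<.043)])]:
    c=q.mean(0); n=np.linalg.svd(q-c)[2][2]; n*=np.sign(n[2]); print(nm,len(q),np.round(c,4),"lean",np.degrees(np.arccos(n[2])).round(2),"yaw",np.arctan2(-n[1],-n[0]).round(3))
    if nm=="rim":
        e1=np.cross(n,[0,1,0]);e1/=np.linalg.norm(e1);e2=np.cross(n,e1); X=(q-c)@np.array([e1,e2]).T
        print(X.min(0),X.max(0))
        f=least_squares(lambda p:np.maximum(np.hypot(*(X-p[:2]).T)-.042,0)+np.minimum(np.hypot(*(X-p[:2]).T)-.038,0),[0,0]).x
        cc=c+f[0]*e1+f[1]*e2; print("rim ctr",np.round(cc,4),"floor ctr",np.round(cc-.042*n,4))
E
python3 fit2.py | sed '1,/----/d'; python3 fit.py|grep wrist
```

```text
6217 [ 0.6376 -0.1849 -0.0681  0.039   0.0029] [0.0008 0.0023]
dz=0 [ 0.6394 -0.1849 -0.0701]
floor 169 [ 0.6405 -0.1855  0.1094] lean 24.91 yaw -0.065
rim 51 [ 0.6191 -0.1828  0.1457] lean 25.05 yaw -0.07
[-0.04126479 -0.03947185] [0.03908357 0.0398103 ]
rim ctr [ 0.62   -0.1839  0.1461] floor ctr [ 0.6377 -0.1851  0.108 ]
wrist 4058 [ 0.6382 -0.1848 -0.0702  0.0442 -0.0014] med res 0.0005 0.0014
wrist 0 2745 [0.6118 0.0278] 0.0001170965109828434
wrist 1 2843 [0.612  0.0282] 0.0003091992465509494
```

```bash
python3 - <<'E'
import numpy as np
from h import *
for n,f in [("wrist",0),("wrist",2),("side",1),("scene",1)]:
    s=dict(np.load(f"{n}{f}.npz")); P,_=cloud(s)
    q=P[(P[:,2]>.113)&(P[:,2]<.21)&(P[:,0]>.5)&(P[:,0]<.85)&(P[:,1]>.062)&(P[:,1]<.2)]
    print(n,f,"caddy",len(q),np.round(np.percentile(q,[1,99],axis=0),3).tolist())
    q=P[(P[:,2]>.113)&(P[:,2]<.23)&(P[:,0]>.66)&(P[:,0]<.85)&(P[:,1]>-.14)&(P[:,1]<.06)]
    if len(q): print(n,f,"shampoo",len(q),np.round(np.percentile(q,[1,99],axis=0),3).tolist())
E
```

```text
wrist 0 caddy 4056 [[0.578, 0.134, 0.115], [0.671, 0.161, 0.132]]
wrist 0 shampoo 4792 [[0.766, -0.038, 0.114], [0.803, 0.009, 0.197]]
wrist 2 caddy 1397 [[0.597, 0.132, 0.113], [0.673, 0.157, 0.131]]
wrist 2 shampoo 397 [[0.776, -0.047, 0.114], [0.804, -0.037, 0.15]]
side 1 caddy 515 [[0.577, 0.132, 0.114], [0.679, 0.199, 0.135]]
side 1 shampoo 21 [[0.782, -0.048, 0.113], [0.807, -0.01, 0.204]]
scene 1 caddy 607 [[0.579, 0.137, 0.115], [0.684, 0.2, 0.135]]
scene 1 shampoo 635 [[0.776, -0.031, 0.114], [0.823, 0.01, 0.201]]
```

move_arm(
  series=[
    {"gripper":1,"delta_pos":[-2,30,0],"twist":-1},
    {"gripper":1,"delta_pos":[-4,65,0],"twist":-2},
    {"gripper":1,"delta_pos":[-6,100,0],"twist":-4},
    {"gripper":1,"delta_pos":[-8,135,0],"twist":-4},
    {"gripper":1,"delta_pos":[-8,170,0],"twist":-4},
    {"gripper":1,"delta_pos":[-8,195,0],"twist":-4},
    {"gripper":1,"delta_pos":[-8,213,0],"twist":-4},
    {"gripper":1,"delta_pos":[-8,213,-20],"twist":-4},
    {"gripper":1,"delta_pos":[-8,213,-50],"twist":-4},
    {"gripper":1,"delta_pos":[-8,213,-70],"twist":-4},
  ],
)

```text
time: 4.55
position: [0.6109, 0.0284, 0.2053]
eef_rot: [0.109, 3.139, -0.0]
ft_force: [-0.1, 0.4, 0.2]
finger_gap: 0.0883
```

```bash
python3 - <<'E'
from bench import *
import cv2,numpy as np
st=get_state();print(st["position"],st["eef_rot"])
s=snapshot("wrist"); cv2.imwrite("pics/wrist3.png",s["image"][:,:,::-1]); np.savez("wrist3.npz",**s)
E
```

```text
[0.61088747 0.02841382 0.20531142] [ 1.08716225e-01  3.13889312e+00 -3.09273492e-04]
```

View pics/wrist3.png

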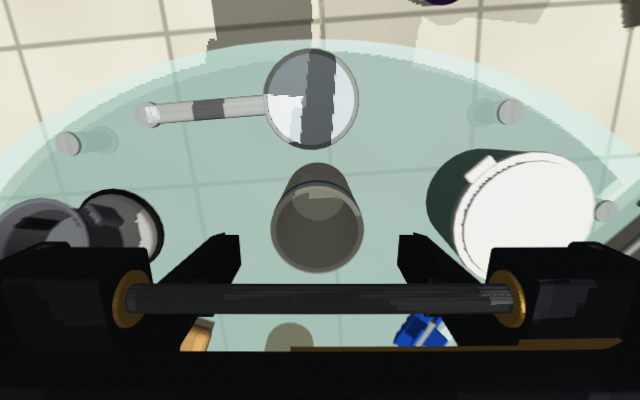

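move_arm(
  series=[
    {"gripper":1,"delta_pos":[1,0,-20],"twist":0},
    {"gripper":1,"delta_pos":[1,0,-45],"twist":0},
    {"gripper":1,"delta_pos":[1,0,-65],"twist":0},
    {"gripper":1,"delta_pos":[1,0,-75],"twist":0},
    {"gripper":1,"delta_pos":[1,0,-75],"twist":0},
  ],
)

```text
time: 5.02
position: [0.6122, 0.0279, 0.1301]
eef_rot: [-0.11, -3.138, -0.0]
ft_force: [0.2, -0.1, -1.2]
finger_gap: 0.0881
```

move_arm(
  series=[
    {"gripper":-1,"delta_pos":[0,0,0],"twist":0},
    {"gripper":-1,"delta_pos":[0,0,0],"twist":0},
    {"gripper":-1,"delta_pos":[0,0,0],"twist":0},
    {"gripper":-1,"delta_pos":[0,0,0],"twist":0},
    {"gripper":-1,"delta_pos":[0,0,0],"twist":0},
    {"gripper":-1,"delta_pos":[0,0,0],"twist":0},
  ],
  squeeze=30,
)

```text
time: 5.52
position: [0.6134, 0.0278, 0.1318]
eef_rot: [0.11, 3.138, -0.001]
ft_force: [-0.4, -1.0, 6.4]
finger_gap: 0.0617
```

move_arm(
  series=[
    {"gripper":-1,"delta_pos":[0,0,10],"twist":0},
    {"gripper":-1,"delta_pos":[0,0,35],"twist":0},
    {"gripper":-1,"delta_pos":[0,0,65],"twist":0},
    {"gripper":-1,"delta_pos":[0,0,95],"twist":0},
    {"gripper":-1,"delta_pos":[0,0,120],"twist":0},
    {"gripper":-1,"delta_pos":[0,0,135],"twist":0},
    {"gripper":-1,"delta_pos":[0,0,140],"twist":0},
    {"gripper":-1,"delta_pos":[0,0,140],"twist":0},
  ],
)

```text
time: 6.18
position: [0.613, 0.0281, 0.2717]
eef_rot: [0.109, 3.138, -0.0]
ft_force: [0.5, -0.9, -3.2]
finger_gap: 0.0615
```

move_arm(
  series=[
    {"gripper":-1,"delta_pos":[1,-15,0],"twist":0},
    {"gripper":-1,"delta_pos":[2,-40,0],"twist":0},
    {"gripper":-1,"delta_pos":[4,-70,0],"twist":0},
    {"gripper":-1,"delta_pos":[6,-100,0],"twist":0},
    {"gripper":-1,"delta_pos":[8,-130,0],"twist":0},
    {"gripper":-1,"delta_pos":[10,-160,0],"twist":0},
    {"gripper":-1,"delta_pos":[10,-185,0],"twist":0},
    {"gripper":-1,"delta_pos":[10,-204,0],"twist":0},
    {"gripper":-1,"delta_pos":[10,-212,0],"twist":0},
    {"gripper":-1,"delta_pos":[10,-212,0],"twist":0},
  ],
)

```text
time: 7.02
position: [0.6224, -0.1861, 0.2689]
eef_rot: [-0.114, -3.137, -0.002]
ft_force: [0.0, -0.1, -3.7]
finger_gap: 0.0617
```

```bash
cat > look.py <<'E'
import sys
from bench import *
from h import *
k=sys.argv[1]
st=get_state();print(st["time"],np.round(st["position"],4),np.round(st["eef_rot"],3),np.round(st["ft_force"],1),np.round(st["wrist_torque"],2),st["finger_gap"])
b=np.radians(25);psi=-.07;a=np.array([-np.sin(b)*np.cos(psi),-np.sin(b)*np.sin(psi),np.cos(b)])
e1=np.cross(a,[0,1,0]);e1/=np.linalg.norm(e1);e2=np.cross(a,e1);t=np.linspace(0,2*np.pi,120)[:,None]
ims=[]
for n,(u,v,w) in dict(scene=(258,160,50),side=(372,225,55)).items():
    s=snapshot(n); np.savez(f"{n}{k}.npz",**s)
    c=cv2.resize(s["image"][v-w:v+w,u-w:u+w],(395,395),interpolation=cv2.INTER_LINEAR).copy(); f=395/(2*w)
    raw=c.copy()
    for h,r,col in [(.042,.042,(255,255,0)),(.110,.031,(0,255,0))]:
        X=np.array([.638,-.185,.108])+a*h+r*(np.cos(t)*e1+np.sin(t)*e2)
        cv2.polylines(c,[((proj(s,X)-[u-w,v-w]+.5)*f).astype(np.int32)],True,col,1)
    ims.append(c)
cv2.imwrite(f"pics/look{k}.png",np.hstack(ims)[:,:,::-1])
E
python3 look.py 4
```

```text
7.0167 [ 0.6224 -0.1861  0.2689] [-1.140e-01 -3.137e+00 -2.000e-03] [ 0.  -0.1 -3.7] [ 0.12 -0.06  0.02] 0.06174410854991629
```

View pics/look4.png

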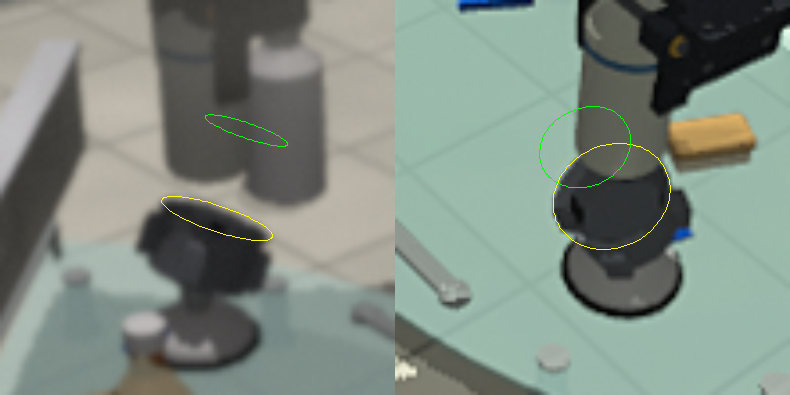

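```bash
cat > tf.py <<'E'
import sys
from h import *
from scipy.optimize import least_squares
k=sys.argv[1]; x0=[float(v) for v in sys.argv[2:7]] # foot x,y,z, ax, ay(axis slopes)
for n in ["side","scene"]:
    s=dict(np.load(f"{n}{k}.npz")); P,_=cloud(s)
    def sr(p,P):
        a=np.array([p[2],p[3],1]);a/=np.linalg.norm(a); D=P-[p[0],p[1],x0[2]]; h=D@a; return h,np.linalg.norm(D-h[:,None]*a,axis=1)
    p=np.array([x0[0],x0[1],x0[3],x0[4]])
    lo=float(sys.argv[7])
    for it in range(4):
        h,r=sr(p,P); q=P[(h>lo)&(h<.1)&(r>.024)&(r<(.037 if it>1 else .045))]
        p=least_squares(lambda p:abs(sr(p,q)[1]-.031),p,loss="soft_l1",f_scale=.001).x
    a=np.array([p[2],p[3],1]);a/=np.linalg.norm(a)
    h,r=sr(p,q); print(n,len(q),"axis pt at z",x0[2],np.round(p[:2],4),"slopes",np.round(p[2:],3),"lean",np.degrees(np.arccos(a[2])).round(1),"res",np.median(abs(r-.031)).round(4),
      "pt at z=.18",np.round(p[:2]+p[2:]*(.18-x0[2]),4))
E
python3 tf.py 4 .622 -.184 .188 0 0 .01
```

```text
side 810 axis pt at z 0.188 [ 0.6225 -0.1839] slopes [ 0.009 -0.035] lean 2.1 res 0.0009 pt at z=.18 [ 0.6224 -0.1837]
scene 598 axis pt at z 0.188 [ 0.6229 -0.1874] slopes [-0.003  0.038] lean 2.2 res 0.0014 pt at z=.18 [ 0.6229 -0.1877]
```

move_arm(
  series=[
    {"gripper":-1,"delta_pos":[0,0,-15],"twist":0},
    {"gripper":-1,"delta_pos":[0,0,-30],"twist":0},
    {"gripper":-1,"delta_pos":[0,0,-42],"twist":0},
    {"gripper":-1,"delta_pos":[0,0,-50],"twist":0},
    {"gripper":-1,"delta_pos":[0,0,-55],"twist":0},
    {"gripper":-1,"delta_pos":[0,0,-55],"twist":0},
  ],
)

```text
time: 7.62
position: [0.6228, -0.1831, 0.2149]
eef_rot: [-0.108, -3.138, -0.001]
ft_force: [-0.1, 0.2, -2.2]
finger_gap: 0.0616
```

move_arm(
  series=[
    {"gripper":-1,"delta_pos":[-4,0,0],"twist":0},
    {"gripper":-1,"delta_pos":[-8,1,0],"twist":0},
    {"gripper":-1,"delta_pos":[-12,1,0],"twist":0},
    {"gripper":-1,"delta_pos":[-16,1,0],"twist":0},
    {"gripper":-1,"delta_pos":[-16,1,0],"twist":0},
    {"gripper":-1,"delta_pos":[-16,1,0],"twist":0},
  ],
)

```text
time: 8.12
position: [0.6068, -0.1831, 0.2162]
eef_rot: [0.11, 3.139, -0.0]
ft_force: [0.2, 0.1, -2.6]
finger_gap: 0.0614
```

```bash
python3 look.py 5; python3 tf.py 5 .62 -.184 .14 -.2 0 .025
```

```text
8.1167 [ 0.6068 -0.1831  0.2162] [ 0.11   3.139 -0.   ] [ 0.2  0.1 -2.6] [ 0.1  -0.08 -0.02] 0.061414112779214707
side 651 axis pt at z 0.14 [ 0.6071 -0.1823] slopes [ 0.006 -0.043] lean 2.5 res 0.001 pt at z=.18 [ 0.6073 -0.184 ]
scene 478 axis pt at z 0.14 [ 0.606  -0.1865] slopes [0.015 0.068] lean 4.0 res 0.0015 pt at z=.18 [ 0.6066 -0.1838]
```

View pics/look5.png

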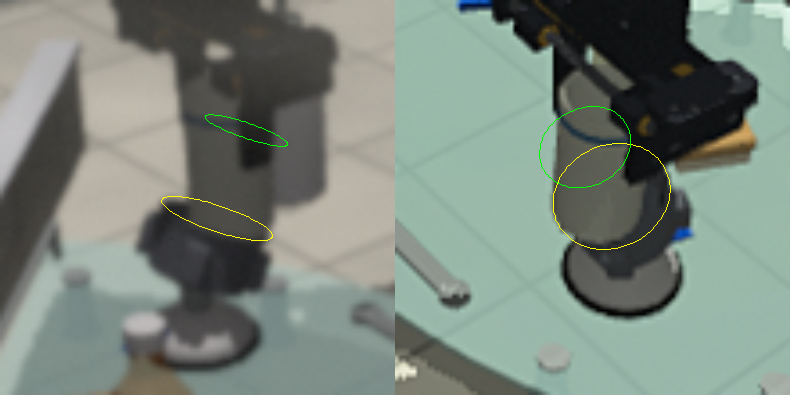

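move_arm(
  series=[
    {"gripper":-1,"delta_pos":[8,-1,10],"twist":0},
    {"gripper":-1,"delta_pos":[14,-2,30],"twist":0},
    {"gripper":-1,"delta_pos":[16,-3,50],"twist":0},
    {"gripper":-1,"delta_pos":[25,-4,60],"twist":0},
    {"gripper":-1,"delta_pos":[50,-4,60],"twist":0},
    {"gripper":-1,"delta_pos":[75,-4,60],"twist":0},
    {"gripper":-1,"delta_pos":[94,-4,60],"twist":0},
    {"gripper":-1,"delta_pos":[96,-4,45],"twist":0},
    {"gripper":-1,"delta_pos":[96,-4,25],"twist":0},
    {"gripper":-1,"delta_pos":[96,-4,5],"twist":0},
  ],
)

```text
time: 9.05
position: [0.7035, -0.1869, 0.2197]
eef_rot: [0.109, 3.139, -0.0]
ft_force: [0.2, -1.2, -2.7]
finger_gap: 0.0615
```

move_arm(
  series=[
    {"gripper":-1,"delta_pos":[-5,0,0],"twist":0},
    {"gripper":-1,"delta_pos":[-10,0,0],"twist":0},
    {"gripper":-1,"delta_pos":[-15,0,0],"twist":0},
    {"gripper":-1,"delta_pos":[-19,0,0],"twist":0},
    {"gripper":-1,"delta_pos":[-23,0,0],"twist":0},
    {"gripper":-1,"delta_pos":[-27,0,0],"twist":0},
    {"gripper":-1,"delta_pos":[-31,0,0],"twist":0},
    {"gripper":-1,"delta_pos":[-34,0,0],"twist":0},
    {"gripper":-1,"delta_pos":[-37,0,0],"twist":0},
    {"gripper":-1,"delta_pos":[-38,0,0],"twist":0},
  ],
)

```text
time: 9.88
position: [0.667, -0.1871, 0.2266]
eef_rot: [0.108, 3.126, -0.005]
ft_force: [8.2, 2.8, 8.2]
finger_gap: 0.0615
```

```bash
python3 look.py 6; python3 tf.py 6 .69 -.187 .17 -.4 0 .0
```

```text
9.8833 [ 0.667  -0.1871  0.2266] [ 0.108  3.126 -0.005] [8.2 2.8 8.2] [ 0.47 -1.75  0.01] 0.06147521794503146
side 742 axis pt at z 0.17 [ 0.6883 -0.1888] slopes [-0.351 -0.021] lean 19.4 res 0.0014 pt at z=.18 [ 0.6847 -0.189 ]
scene 586 axis pt at z 0.17 [ 0.689  -0.1898] slopes [-0.381  0.054] lean 21.0 res 0.0013 pt at z=.18 [ 0.6852 -0.1893]
```

View pics/look6.png

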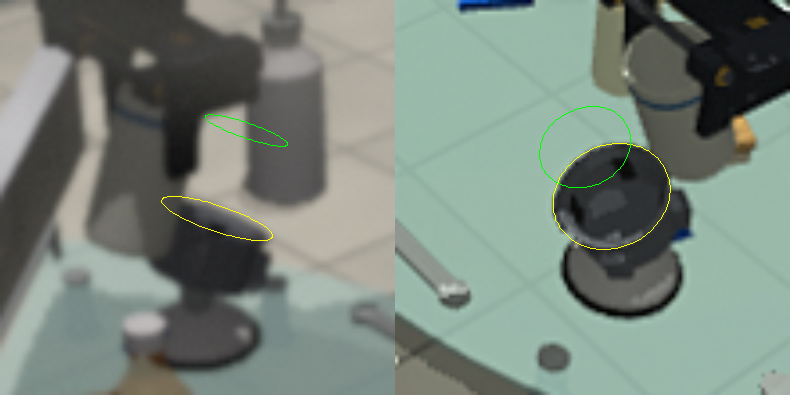

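move_arm(
  series=[
    {"gripper":-1,"delta_pos":[-4,0,0],"twist":0},
    {"gripper":-1,"delta_pos":[-7,0,0],"twist":0},
    {"gripper":-1,"delta_pos":[-9,0,0],"twist":0},
    {"gripper":-1,"delta_pos":[-9,0,0],"twist":0},
  ],
)

```text
time: 10.32
position: [0.6575, -0.1871, 0.2262]
eef_rot: [0.109, 3.129, -0.005]
ft_force: [5.0, 1.3, 7.6]
finger_gap: 0.0617
```

```bash
python3 look.py 7; python3 tf.py 7 .69 -.187 .17 -.4 0 .0
```

```text
10.3167 [ 0.6575 -0.1871  0.2262] [ 0.109  3.129 -0.005] [5.  1.3 7.6] [ 0.52 -1.15 -0.03] 0.061657790954693356
side 731 axis pt at z 0.17 [ 0.6895 -0.1905] slopes [-0.542  0.006] lean 28.5 res 0.0015 pt at z=.18 [ 0.6841 -0.1905]
scene 614 axis pt at z 0.17 [ 0.6895 -0.1899] slopes [-0.577  0.043] lean 30.1 res 0.0014 pt at z=.18 [ 0.6837 -0.1894]
```

move_arm(
  series=[
    {"gripper":-1,"delta_pos":[12,0,5],"twist":0},
    {"gripper":-1,"delta_pos":[22,1,20],"twist":0},
    {"gripper":-1,"delta_pos":[24,2,45],"twist":0},
    {"gripper":-1,"delta_pos":[15,3,65],"twist":0},
    {"gripper":-1,"delta_pos":[-5,4,75],"twist":0},
    {"gripper":-1,"delta_pos":[-30,5,75],"twist":0},
    {"gripper":-1,"delta_pos":[-55,6,70],"twist":0},
    {"gripper":-1,"delta_pos":[-72,6,55],"twist":0},
    {"gripper":-1,"delta_pos":[-77,6,35],"twist":0},
    {"gripper":-1,"delta_pos":[-77,6,25],"twist":0},
  ],
  squeeze=40,
)

```text
time: 11.25
position: [0.5773, -0.1809, 0.2466]
eef_rot: [0.111, 3.139, -0.001]
ft_force: [1.0, 0.3, -2.9]
finger_gap: 0.0612
```

```bash
python3 look.py 8; python3 tf.py 8 .61 -.183 .17 -.5 0 .0
```

```text
11.25 [ 0.5773 -0.1809  0.2466] [ 1.110e-01  3.139e+00 -1.000e-03] [ 1.   0.3 -2.9] [ 0.12 -0.06  0.03] 0.061228611733155656
side 602 axis pt at z 0.17 [ 0.6168 -0.183 ] slopes [-0.491 -0.023] lean 26.2 res 0.0009 pt at z=.18 [ 0.6119 -0.1832]
scene 650 axis pt at z 0.17 [ 0.6164 -0.1855] slopes [-0.508  0.078] lean 27.2 res 0.0014 pt at z=.18 [ 0.6114 -0.1847]
```

View pics/look8.png

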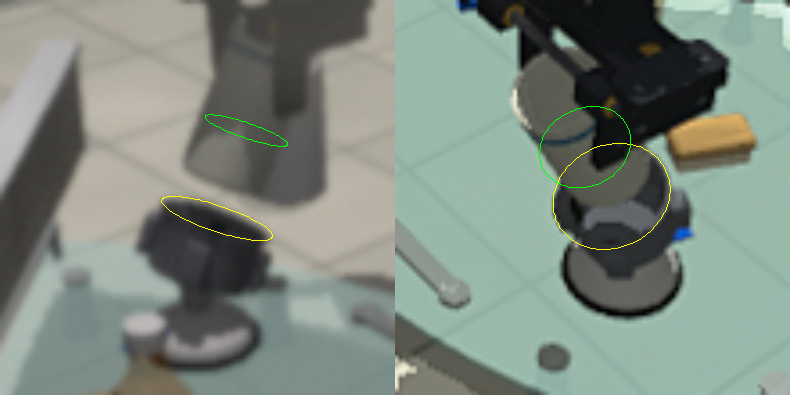

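move_arm(
  series=[
    {"gripper":-1,"delta_pos":[-5,0,0],"twist":0},
    {"gripper":-1,"delta_pos":[-1,0,-8],"twist":0},
    {"gripper":-1,"delta_pos":[3,0,-16],"twist":0},
    {"gripper":-1,"delta_pos":[6,0,-23],"twist":0},
    {"gripper":-1,"delta_pos":[8,0,-28],"twist":0},
    {"gripper":-1,"delta_pos":[8,0,-28],"twist":0},
    {"gripper":-1,"delta_pos":[8,0,-28],"twist":0},
  ],
)

```text
time: 11.93
position: [0.5872, -0.1809, 0.2173]
eef_rot: [-0.109, -3.139, -0.001]
ft_force: [-0.5, 0.3, -3.2]
finger_gap: 0.061
```

```bash
python3 look.py 9; python3 tf.py 9 .621 -.183 .145 -.47 0 .015
```

```text
11.9333 [ 0.5872 -0.1809  0.2173] [-1.090e-01 -3.139e+00 -1.000e-03] [-0.5  0.3 -3.2] [ 0.06  0.02 -0.02] 0.06101586042363619
side 537 axis pt at z 0.145 [ 0.626  -0.1835] slopes [-0.502 -0.019] lean 26.7 res 0.001 pt at z=.18 [ 0.6084 -0.1842]
scene 566 axis pt at z 0.145 [ 0.6249 -0.1845] slopes [-0.532  0.051] lean 28.1 res 0.0015 pt at z=.18 [ 0.6063 -0.1827]
```

View pics/look9.png

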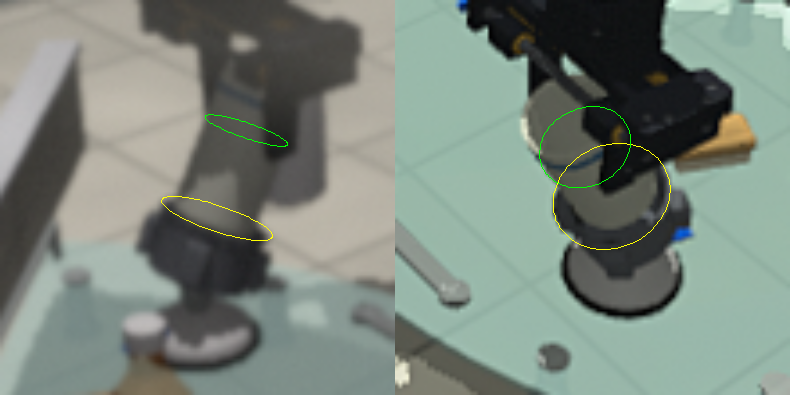

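move_arm(
  series=[
    {"gripper":-1,"delta_pos":[0.5,0,-1.5],"twist":3},
    {"gripper":-1,"delta_pos":[1.5,0,-3],"twist":6},
    {"gripper":-1,"delta_pos":[2,0,-4.5],"twist":3.5},
    {"gripper":-1,"delta_pos":[3,0,-6],"twist":1},
    {"gripper":-1,"delta_pos":[3.5,0,-8],"twist":-1.5},
    {"gripper":-1,"delta_pos":[4.5,0,-9.5],"twist":-4},
    {"gripper":-1,"delta_pos":[5,0,-11],"twist":-6},
    {"gripper":-1,"delta_pos":[6,0,-12.5],"twist":-3.5},
    {"gripper":-1,"delta_pos":[6.5,0,-14],"twist":-1},
    {"gripper":-1,"delta_pos":[7.5,-0.5,-16],"twist":1.5},
  ],
  squeeze=45,
)

```text
time: 12.87
position: [0.5935, -0.1824, 0.2027]
eef_rot: [-0.066, -3.139, 0.004]
ft_force: [-9.2, -5.6, 2.6]
finger_gap: 0.0611
```

```bash
python3 look.py 10; python3 tf.py 10 .621 -.183 .145 -.47 0 .02
```

```text
12.8667 [ 0.5935 -0.1824  0.2027] [-0.066 -3.139  0.004] [-9.2 -5.6  2.6] [-0.96  1.5  -0.23] 0.06108061278342165
side 584 axis pt at z 0.145 [ 0.6256 -0.1883] slopes [-0.518  0.038] lean 27.4 res 0.0013 pt at z=.18 [ 0.6075 -0.1869]
scene 444 axis pt at z 0.145 [ 0.622  -0.1844] slopes [-0.492  0.028] lean 26.2 res 0.0015 pt at z=.18 [ 0.6048 -0.1834]
```

View pics/look10.png

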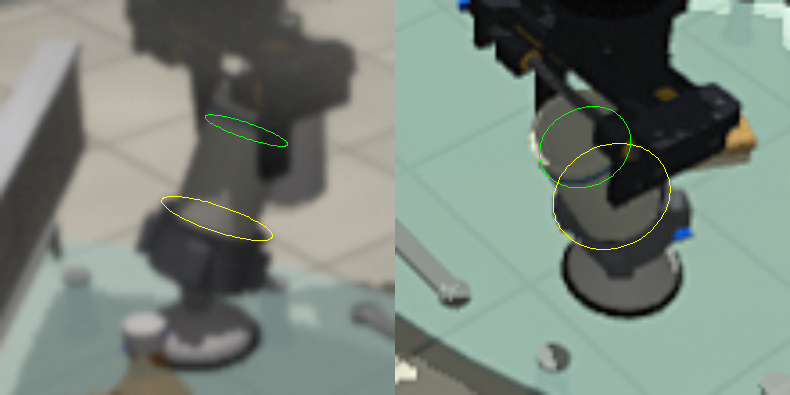

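move_arm(
  series=[
    {"gripper":-1,"delta_pos":[1,0,-1.5],"twist":2.5},
    {"gripper":-1,"delta_pos":[1.5,0,-3],"twist":4.5},
    {"gripper":-1,"delta_pos":[2,0,-4.5],"twist":2},
    {"gripper":-1,"delta_pos":[3,0,-6],"twist":-0.5},
    {"gripper":-1,"delta_pos":[3.5,0,-8],"twist":-3},
    {"gripper":-1,"delta_pos":[4.5,0,-9.5],"twist":-5.5},
    {"gripper":-1,"delta_pos":[5,0,-11],"twist":-7.5},
    {"gripper":-1,"delta_pos":[6,0,-12.5],"twist":-5},
    {"gripper":-1,"delta_pos":[6.5,0,-14],"twist":-2.5},
    {"gripper":-1,"delta_pos":[7.5,-0.5,-16],"twist":0},
  ],
)

```text
time: 13.8
position: [0.6004, -0.183, 0.1887]
eef_rot: [-0.067, -3.139, 0.006]
ft_force: [-16.2, -4.1, 14.9]
finger_gap: 0.061
```

```bash
python3 look.py 11; python3 tf.py 11 .621 -.183 .145 -.47 0 .02
```

```text
13.8 [ 0.6004 -0.183   0.1887] [-0.067 -3.139  0.006] [-16.2  -4.1  14.9] [-0.73  2.67 -0.27] 0.06095937509715135
side 482 axis pt at z 0.145 [ 0.6244 -0.1898] slopes [-0.5    0.064] lean 26.8 res 0.0013 pt at z=.18 [ 0.6069 -0.1875]
scene 318 axis pt at z 0.145 [ 0.6199 -0.1786] slopes [-0.437 -0.157] lean 24.9 res 0.002 pt at z=.18 [ 0.6046 -0.1841]
```

View pics/look11.png

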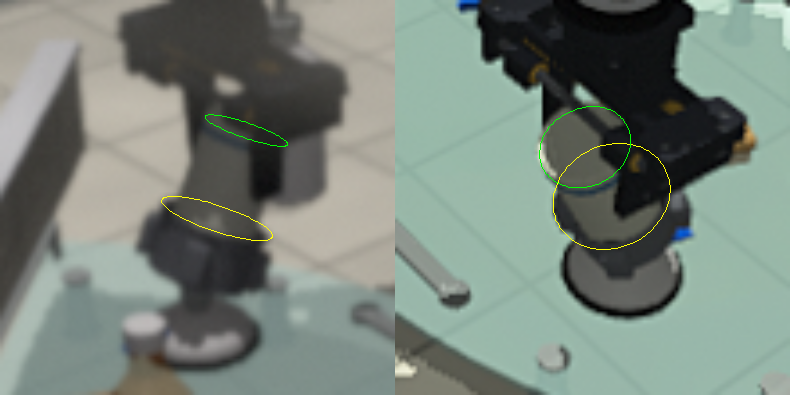

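move_arm(
  series=[
    {"gripper":-1,"delta_pos":[0.5,0,-1],"twist":2.5},
    {"gripper":-1,"delta_pos":[1,0,-2.5],"twist":4.5},
    {"gripper":-1,"delta_pos":[2,0,-4],"twist":2},
    {"gripper":-1,"delta_pos":[2.5,0,-5.5],"twist":-0.5},
    {"gripper":-1,"delta_pos":[3.5,0,-7],"twist":-3},
    {"gripper":-1,"delta_pos":[4,0,-8.5],"twist":-5.5},
    {"gripper":-1,"delta_pos":[4.5,0,-10],"twist":-7.5},
    {"gripper":-1,"delta_pos":[5,0,-11],"twist":-5},
    {"gripper":-1,"delta_pos":[5.5,0,-12],"twist":-2.5},
    {"gripper":-1,"delta_pos":[6,0,-13],"twist":0},
  ],
)

```text
time: 14.73
position: [0.6077, -0.1834, 0.1808]
eef_rot: [0.069, 3.135, -0.009]
ft_force: [-19.6, 2.4, 44.5]
finger_gap: 0.061
```

```bash
python3 look.py 12; python3 tf.py 12 .621 -.183 .145 -.47 0 .02
```

```text
14.7333 [ 0.6077 -0.1834  0.1808] [ 0.069  3.135 -0.009] [-19.6   2.4  44.5] [ 0.83  2.99 -1.14] 0.06097852518722502
side 454 axis pt at z 0.145 [ 0.6253 -0.1899] slopes [-0.483  0.076] lean 26.0 res 0.0013 pt at z=.18 [ 0.6084 -0.1873]
scene 260 axis pt at z 0.145 [ 0.6192 -0.1716] slopes [-0.391 -0.338] lean 27.4 res 0.0023 pt at z=.18 [ 0.6055 -0.1834]
```

View pics/look12.png

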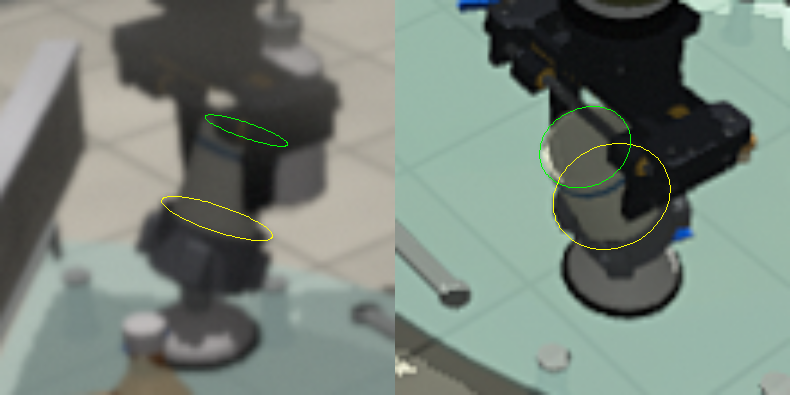

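move_arm(
  series=[
    {"gripper":-1,"delta_pos":[-1,0,4],"twist":0},
    {"gripper":-1,"delta_pos":[-3,0,7],"twist":0},
    {"gripper":-1,"delta_pos":[-3,0,7],"twist":0},
    {"gripper":-1,"delta_pos":[-3,0,7],"twist":0},
  ],
)

```text
time: 15.17
position: [0.6065, -0.183, 0.1809]
eef_rot: [0.069, 3.135, -0.004]
ft_force: [5.7, -3.7, -1.5]
finger_gap: 0.061
```

Force is nearly gone, and the tumbler stays put (TCP z 0.181). Now I release.

move_arm(
  series=[
    {"gripper":1,"delta_pos":[-1,0,0],"twist":0},
    {"gripper":1,"delta_pos":[-2,0,0],"twist":0},
    {"gripper":1,"delta_pos":[-2,0,0],"twist":0},
    {"gripper":1,"delta_pos":[-2,0,0],"twist":0},
    {"gripper":1,"delta_pos":[-2,0,0],"twist":0},
    {"gripper":1,"delta_pos":[-2,0,0],"twist":0},
  ],
)

```text
time: 15.67
position: [0.603, -0.1819, 0.1798]
eef_rot: [-0.068, -3.141, -0.0]
ft_force: [-0.6, 0.1, 1.1]
finger_gap: 0.0881
```

move_arm(
  series=[
    {"gripper":1,"delta_pos":[0,0,10],"twist":0},
    {"gripper":1,"delta_pos":[0,0,30],"twist":0},
    {"gripper":1,"delta_pos":[0,0,60],"twist":0},
    {"gripper":1,"delta_pos":[0,0,90],"twist":0},
    {"gripper":1,"delta_pos":[0,0,110],"twist":0},
    {"gripper":1,"delta_pos":[0,0,120],"twist":0},
    {"gripper":1,"delta_pos":[0,0,120],"twist":0},
    {"gripper":1,"delta_pos":[0,0,120],"twist":0},
  ],
)

```text
time: 16.33
position: [0.6029, -0.1819, 0.3001]
eef_rot: [0.068, 3.14, -0.001]
ft_force: [0.5, 0.1, -0.8]
finger_gap: 0.0883
```

```bash
python3 look.py 13; python3 tf.py 13 .621 -.183 .145 -.47 0 .01; python3 - <<'E'
from bench import *
import cv2,numpy as np
s=snapshot("wrist"); np.savez("wrist13.npz",**s); cv2.imwrite("pics/wrist13.png",s["image"][:,:,::-1])
E
```

```text
16.3333 [ 0.6029 -0.1819  0.3001] [ 6.80e-02  3.14e+00 -1.00e-03] [ 0.5  0.1 -0.8] [ 0.1  -0.05  0.1 ] 0.08832675865135547
side 720 axis pt at z 0.145 [ 0.6221 -0.1863] slopes [-0.486  0.04 ] lean 26.0 res 0.0019 pt at z=.18 [ 0.605  -0.1849]
scene 496 axis pt at z 0.145 [ 0.6207 -0.1852] slopes [-0.445  0.054] lean 24.2 res 0.0015 pt at z=.18 [ 0.6051 -0.1833]
```

View pics/look13.png

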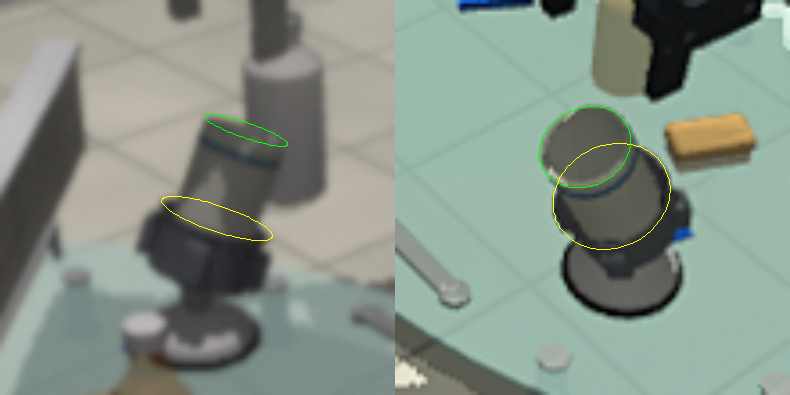

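View pics/wrist13.png

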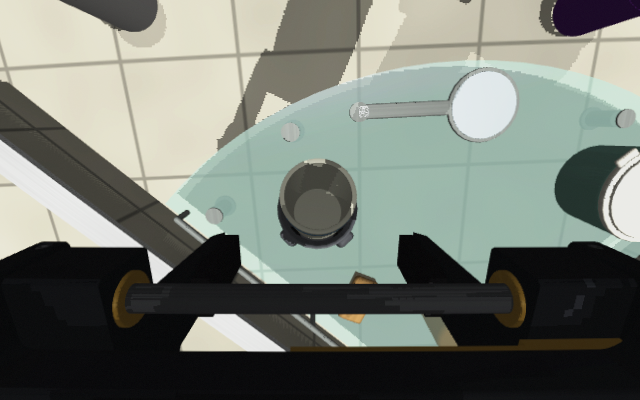

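```bash
python3 - <<'E'
from h import *
b=np.radians(25);psi=-.07;a=np.array([-np.sin(b)*np.cos(psi),-np.sin(b)*np.sin(psi),np.cos(b)])
for k in ["wrist13","side13","scene13"]:
    s=dict(np.load(k+".npz")); P,_=cloud(s); D=P-[.638,-.185,.108]; h=D@a; r=np.linalg.norm(D-h[:,None]*a,axis=1)
    q=(r>.0265)&(r<.0315)&(h>.09)&(h<.125); 
    hs=np.sort(h[q]); print(k,"rim h: n",q.sum(),"p80,90,97",np.round(np.percentile(hs,[80,90,97]),4))
    q2=(r>.038)&(r<.0425)&(h>.03)&(h<.055); print("   sleeve lip h p80,90,97",q2.sum(),np.round(np.percentile(h[q2],[80,90,97]),4) if q2.sum()>5 else "")
    q3=(r<.022)&(h>-.01)&(h<.03); print("   cup floor h",q3.sum(),np.round(np.median(h[q3]),4) if q3.sum()>5 else "")
    Rm=P[q&(h>.107)]; 
    if len(Rm)>20: c=Rm.mean(0);n=np.linalg.svd(Rm-c)[2][2];n*=np.sign(n[2]);print("   rim n angle to a",np.degrees(np.arccos(n@a)).round(2))
# same stat on wrist2 empty sleeve
s=dict(np.load("wrist2.npz")); P,_=cloud(s); D=P-[.638,-.185,.108]; h=D@a; r=np.linalg.norm(D-h[:,None]*a,axis=1)
q2=(r>.038)&(r<.0425)&(h>.03)&(h<.055);print("empty lip",np.round(np.percentile(h[q2],[80,90,97]),4)); q3=(r<.022)&(abs(h)<.02);print("floor",np.median(h[q3]))
E
```

```text
wrist13 rim h: n 1573 p80,90,97 [0.1094 0.1098 0.1102]
   sleeve lip h p80,90,97 420 [0.0414 0.0416 0.0421]
   cup floor h 1114 0.0112
   rim n angle to a 0.68
side13 rim h: n 215 p80,90,97 [0.1101 0.111  0.1118]
   sleeve lip h p80,90,97 101 [0.0422 0.0428 0.0435]
   cup floor h 0 
   rim n angle to a 0.21
scene13 rim h: n 118 p80,90,97 [0.1067 0.1079 0.1096]
   sleeve lip h p80,90,97 71 [0.0405 0.041  0.042 ]
   cup floor h 3 
empty lip [0.0412 0.0415 0.0421]
floor -0.0011974826896843302
```

```bash
python3 - <<'E'
from bench import *
print(hand_in()); print(get_state()["time"])
E
```

```text
the job is handed in; nothing more can be done
None
the job is handed in; nothing more can be done
```

The white tumbler is in its holder, sitting on the holder's floor and released. I handed the job in at about 16.4 s of the 48 s allowed.

**What I did:** I gripped the white cup with the blue band about 82 mm above its foot. The arm can only turn about the vertical, so I tilted the cup in the grip by pushing it against the back of the holder's rim. I then lowered it along the holder's axis, twisting it 6° to and fro through the rubber grips, eased off the push, and opened the gripper.

**Last checks:**
- **Depth:** In the wrist camera the cup's rim is 68 mm above the holder's mouth, which is the fully home value. The side camera agrees to about 0.5 mm; the coarser scene camera read 66–68 mm.
- **Alignment:** The plane of the rim is within 0.7° of the holder's axis. The rougher fits to the cup's wall gave 24.2° and 26.0°, against the holder's 25°.
- **Gripper:** It is open, 120 mm above where it let go, and reads no contact force.
- **Other toiletries:** They look undisturbed in the pictures, but I did not measure them again.

**What went wrong or was not checked:**
- My first try at tilting the cup in the holder's mouth did nothing, because its foot slid over the low lip. That is why I tilted it from outside.
- The push peaked at about 48 N when the cup reached the floor.
- I could not measure the cup's own turning speed. The gripper turned it at about 0.5 rad/s, and I assume it followed without slipping.

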